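Park the hot staining dish and hold its slide rack up to drain

ROBOT

A 6-joint arm with a two-finger parallel gripper is mounted at the origin on a cart in front of the work surface, level with it; the furniture and walls round the work are solid. World frame = base frame: x ahead of the robot, y to its left, z up, the work surface at z = 0. Lengths are in m, angles in rad, forces in N, time in s.
With the tool pointing down it reaches from about 0.35 to 0.8 m from the base axis. Payload 7.3 kg.
Tool frame: the origin (TCP) lies at the very end of the fingers, on their centre line; the grasp point (between the pads) lies 19 mm behind it (ctrl.grasp_offset is the distance from the TCP to the grasp point, in m); x points along the fingers, y is the direction in which the jaws open and shut, and the axes are right-handed (so a half turn about x gives the same grasp; the last joint's range is limited). The gripper opens to 85 mm and grips with 20 to 120 N. Pads are 22 mm wide; open, the fingers measure 114 mm over their backs; the gripper's body (76 mm by 85 mm) begins 54 mm behind the grasp point. The pads swing forward as they close: fully open they stand 13 mm farther back than shut.
Start: joints at [0.97, 0.342, 1.524, -0, 1.275, -0.146], TCP at [0.231, 0.472, 0.231] pointing down, gripper open.
Joint ranges: [-2.53, 2.53], [-0.77, 2.02], [0.04, 2.7], [-1, 4.14], [0.28, 2.66], [-3.11, 3.11]. Speed limits (rad/s): [2.57, 2.57, 3.14, 3.14, 3.14, 3.14].

INTERFACE

Orientations are given as [roll, pitch, yaw] about the fixed x, y, z axes, in that order (R = Rz(yaw) Ry(pitch) Rx(roll)).
In Python, from workcell import status, imaging, ctrl gives the robot as it stands.
- The arm moves only by the tool carry_out, never from a script. Its argument "series" is a list of rows, each a list of 3 entries, a list of its own where there are three numbers: the turn, a rotation vector about the world's x, y, z in rad, then the shift along the world's x, y, z in m, then the finger opening in m, from 0 to 0.0854. In form: [[[ax, ay, az], [x, y, z], fingers], ...]. A call has 1 to 5 rows; each row is the pose to reach, as a shift and turn from the pose commanded when the call began; what a row does not reach only later rows make up. A row lasts 1/10 s, in which the tool goes at most 50 mm and 8.59 degrees, less where a joint would pass 70% of its speed; a pose out of reach is approached as far as the arm can. A call with a gripper value outside its range is refused whole. The fingers move at their own pace and stop on an object; the grip force is fixed at half the most. Time passes only in rows, so rows that repeat a pose let the fingers close. It gives the time, the measured TCP pose, the force and the opening at its end, in the units of the state.
- status.get_state(): the state, without advancing time (a new reading comes with each control period).
- imaging.camera(name): name is "scene" or "top" or "wrist"; returns the picture (420x560x3 uint8, red, green, blue); there is no depth.
- imaging.camera_model(name): a dict with "fov_y" (degrees; the focal length in pixels is half the picture's height over the tangent of half this angle, whatever the lens; pixels are square), "cx", "cy" (the principal point, pixels), "distortion" ([k1, k2, p1, p2, k3] as OpenCV has them; the pictures are not rectified), "rvec" (rotation vector, rad) and "tvec" (3), from world to camera coordinates, as OpenCV has them. Camera axes: x right, y down, z forward; pixel columns grow to the right and rows downward; lengths in m; the calibration is good to about 2 mm. A picture is of the moment at which its call begins: read the wrist's pose just before it. camera_model takes no time and is no camera call; for the wrist camera it gives the pose at the moment of the call.
- ctrl.close_job(): hands the job in, once; it reports no verdict.
The state is a dict: "t": time; "joint_positions": joint angles; "joint_vel": joint speeds; "joint_torque": joint torques, N m; "tcp_pos": TCP position; "tool_rot": TCP orientation; "wrist_force": force on the tool from outside, world axes, zero at the start; "moment": the same for the moment, N m; "finger_gap": finger opening in m.
Only numpy, scipy, OpenCV 4.12 (cv2) and the standard library are available. Lean on these libraries where they do the work, as an engineer would, in place of code of your own. Each camera call takes 0.05 s, during which the arm holds its last target. There are 200 camera calls.

TASK

The slides have had their time on the heat: slide the steel staining dish, with its slide rack inside, sideways across the hot plate from the dark heated disc to the middle of the outlined rest ring, without lifting or tipping the dish. Then lift the rack of slides out of the dish by its wire handle, swung upright, and hold it level and still in the air over the dish, a few centimetres clear of the rim, for three seconds so that it can drain; the program finishes while still holding it there. Leave the other things on the bench where they are.

Things in the scene. Friction and masses are not known exactly. Their poses are not given: they have to be found in the camera images.
- hotplate: flat bench hot plate, fixed, 170 x 340 mm; its white ceramic top is level, 45 mm above the bench; origin under its centre on the bench, x axis away from its front with two knobs, y axis along its length. The heated disc and rest ring lie 80 mm either side of its centre along y; which is on which side changes
- heated_zone: solid dark grey disc, 132 mm across, flush with the hot plate's top; origin at its centre at the height of the top. The dish starts here
- rest_zone: thin circle outline (not filled), 130 mm across, flush with the hot plate's top; origin at its centre at the height of the top. The dish is to end here
- dish: open rectangular stainless-steel staining dish, 100 (x) x 64 (y) x 46 mm high, walls and floor 3 mm, 0.35 kg; origin in the centre of its underside, z up. Stands loose on the hot plate, long sides roughly across the sliding direction; can be pushed low on a long side (about 6 N) or gripped across its 64 mm
- rack: white slide rack, 88 (x) x 53 (y) mm, about 0.3 kg with seven glass slides fixed in it (tops 30 mm up); origin in the centre of its underside, z up. It stands loose in the dish, 3 mm play all round, axes parallel to the dish's, underside 3 mm above the dish's. Two ears at the middle of its long sides carry the handle's hinge, 50 mm above its underside, 7 mm above the dish's rim
- rack_handle (a joint): hinge of the rack's wire handle (rad): 0 = upright (along the rack's z), positive = folded toward the rack's -x end, where it starts, leaning on its stop (1.0); stops at -1.0 and 1.0. Hinge axis along the rack's y through the point 50 mm above the rack's underside centre; it swings freely and falls back onto a stop when let go
- handle_grip (a point): centre of the handle's grip: a black sleeve, 9 mm in diameter and 36 mm long, lying along the rack's y, that turns freely on the wire bar 58 mm from the hinge; upright it is 108 mm above the rack's underside. The wire is 4.4 mm thick, the handle 64 mm wide. The rack hangs level from it
- dish_lid: bystander: the dish's steel lid with a black knob, 106 x 70 x 22 mm, lying on the bench to the right; origin under its centre
- timer: bystander: small dark timer standing on the bench to the left, 36 x 58 x 66 mm; origin under its centre
- slide_box: bystander: closed green slide box, 94 x 98 x 33 mm, to the left; origin under its centre
- reagent_amber: bystander: small brown bottle, 42 mm across, 81 mm high, to the right; origin under its centre
- forceps: bystander: steel forceps, 122 mm long, 8 mm high, lying front right; origin under its centre
Not all that is in view belongs to the job. What is shaped like the rack but green is not meant.

How it is judged:
On the way, in this order (a step that is already met when the one before it is completed fails the run):
1. the dish stands in the rest ring (centres within 20 mm) with the rack still seated in it, at rest (horizontal distance between dish and rest_zone below 0.02 m and height (world z) of dish below 0.05 m and angle between dish's own z axis and vertical below 0.05 rad and z of rack in the frame of dish below 0.008 m and horizontal distance between rack and dish below 0.012 m and linear speed of dish below 0.02 m/s), for 0.2 s.
2. the rack is held by the fingers over the dish, clear of it by 20 mm or more, level and still, for 2 s (z of rack in the frame of dish between 0.065 and 0.2 m and horizontal distance between rack and dish below 0.035 m and angle between rack's own z axis and vertical below 0.14 rad and linear speed of rack below 0.03 m/s and angular speed of rack below 0.3 rad/s and contact force between rack and the fingers above 0.8 N and contact force between rack and dish below 0.05 N and contact force between rack and hotplate below 0.05 N and value of joint rack_handle between -0.35 and 0.35 rad), for 2 s.
At the end, for the whole second after the job is handed in: The dish stands flat on the hot plate, centred in the rest ring within 20 mm. The rack is held by the fingers over it (within 35 mm), its underside 65 to 200 mm above the dish's, level within 0.14 rad, still, handle upright within 0.35 rad, touching neither dish nor hot plate (all of step 2 and horizontal distance between dish and rest_zone below 0.02 m and height (world z) of dish below 0.05 m and angle between dish's own z axis and vertical below 0.05 rad); the arm keeps its last pose, push and grip.
It fails at once if the dish is lifted off the hot plate (10 mm) or tipped (0.15 rad) (height (world z) of dish above 0.055 m or angle between dish's own z axis and vertical above 0.15 rad).
It fails at once if the dish is pushed off the hot plate (height (world z) of dish below 0.035 m).
It fails at once if the rack is tipped by more than 0.4 rad (angle between rack's own z axis and vertical above 0.4 rad).
It fails at once if another thing on the bench is moved by more than 30 mm (distance of any of dish_lid, timer, slide_box, reagent_amber, forceps from where it was at the start of the episode above 0.03 m).
It also fails if it takes over 61 s, if anything falls off the work surface, if the arm or the gripper's body presses on something with over 40 N, if the wrist force passes 120 N, or if a joint passes its speed limit or range.

## Working session

There is one attempt and no reset: what is moved stays moved. The work goes in short steps, Python scripts to look and compute and a tool call to move; the robot and the scene stay as the last step left them, time stands still between calls to the robot, and variables do not carry over. Pictures are saved under pics/ and viewed, about 8 in all and at most 12, crops included, and the job is handed in when it is done.

Besides the shell and the picture viewer there is one more tool, called after "Call:" as name(argument=value, ...), one argument or row to a line, values as JSON. carry_out: Moves the arm, as the interface text tells. Its arguments: {"type":"object","properties":{"series":{"type":"array"}},"required":["series"]}

```bash
mkdir -p pics; python3 - <<'E'
from workcell import status, imaging, ctrl
import cv2,json
for n in ["scene","top"]:
    cv2.imwrite(f"pics/{n}0.png",imaging.camera(n)[:,:,::-1]); print(n,imaging.camera_model(n))
print(status.get_state(),ctrl.grasp_offset)
E
```

```text
scene {'fov_y': 49.06562067689155, 'cx': 277.43856730468195, 'cy': 210.4452153199301, 'distortion': array([-0.06370992,  0.        ,  0.        ,  0.        ,  0.        ]), 'rvec': array([ 2.03018697, -1.08526487,  0.50522088]), 'tvec': array([-0.28383678,  0.35529733,  1.21973917])}
top {'fov_y': 42.613091173789165, 'cx': 272.6841357630669, 'cy': 202.41695570275232, 'distortion': array([-0.13684267,  0.        ,  0.        ,  0.        ,  0.        ]), 'rvec': array([ 1.97099025, -1.80348676,  0.54813956]), 'tvec': array([-0.05661886,  0.47050558,  1.52686273])}
{'t': 0.1, 'joint_positions': array([ 9.70004766e-01,  3.42696712e-01,  1.52489415e+00,  1.47542131e-05,
        1.27539047e+00, -1.46009133e-01]), 'joint_vel': array([ 0.00110159, -0.00116579, -0.00254329, -0.00056732, -0.00152839,
        0.00010447]), 'joint_torque': array([ 1.56421429e-03, -4.34448230e+01, -2.46492165e+01, -1.38007408e-04,
        4.64675119e-03,  8.89971489e-06]), 'tcp_pos': array([0.23040081, 0.47136291, 0.23068233]), 'tool_rot': array([-1.72696524,  1.56940758, -2.18175197]), 'wrist_force': array([ 0.16423252, -0.20312957,  0.59847182]), 'moment': array([-0.00336137,  0.04323101, -0.02031734]), 'finger_gap': 0.08577588786666114} 0.0187
```

View pics/scene0.png

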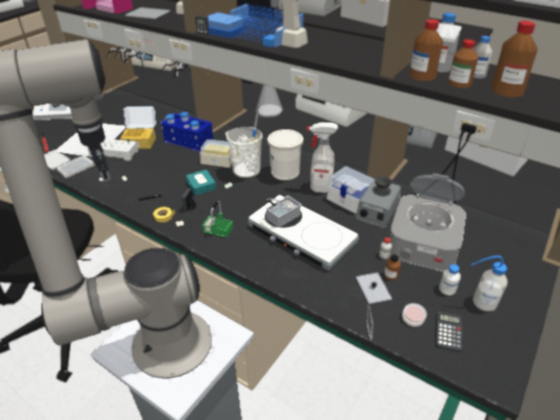

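View pics/top0.png

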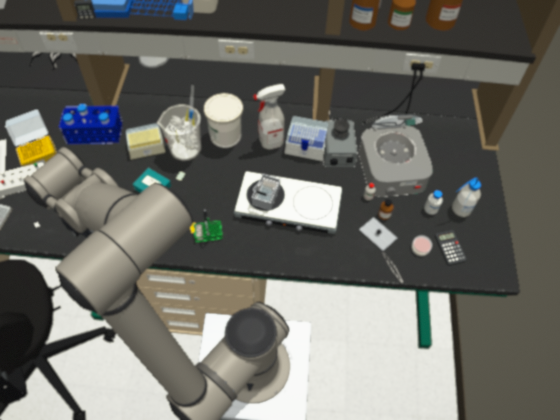

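The scene view shows the plate at (303,230). In the top view the dish is on the dark disc at (265,190) and the rest ring is at (313,203). Next I'll enlarge that region in both views.

```bash
cat > h.py <<'E'
import numpy as np,cv2
from workcell import status, imaging, ctrl
def cam(n):
    m=imaging.camera_model(n); f=210/np.tan(np.radians(m['fov_y']/2))
    return np.array([[f,0,m['cx']],[0,f,m['cy']],[0,0,1]]),m['distortion'],cv2.Rodrigues(m['rvec'])[0],m['tvec']
def ray(c,p):
    K,d,R,t=c; u=cv2.undistortPoints(np.array([[p]],float),K,d)[0,0]
    return -R.T@t, R.T@np.array([*u,1])
def onz(c,p,z):
    o,v=ray(c,p); return o+v*(z-o[2])/v[2]
def tri(cs,ps):
    A=np.zeros((3,3));b=np.zeros(3)
    for c,p in zip(cs,ps):
        o,v=ray(c,p); v/=np.linalg.norm(v); P=np.eye(3)-np.outer(v,v); A+=P;b+=P@o
    return np.linalg.solve(A,b)
def proj(c,X):
    K,d,R,t=c; return cv2.projectPoints(np.array(X,float).reshape(-1,3),cv2.Rodrigues(R)[0],t,K,d)[0][:,0]
E
python3 - <<'E'
from h import *
a=cv2.imread('pics/top0.png')[165:240,225:350]; b=cv2.imread('pics/scene0.png')[190:265,240:365]
cv2.imwrite('pics/c0.png',np.vstack([cv2.resize(x,(500,300),interpolation=cv2.INTER_CUBIC) for x in(a,b)]))
T=cam('top'); S=cam('scene')
print(onz(T,(313,203),.045),onz(T,(265,192),.045),onz(S,(321,234),.045))
E
```

```text
[ 0.54549718 -0.14367521  0.045     ] [0.57448273 0.01856546 0.045     ] [ 0.55515148 -0.13818109  0.045     ]
```

View pics/c0.png

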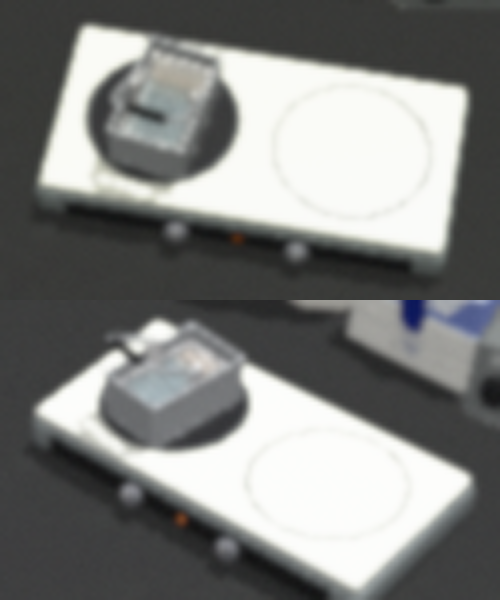

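```bash
python3 - <<'E'
from h import *
from scipy.spatial.transform import Rotation as Ro
T=cam('top');S=cam('scene')
tc=[(245,172),(342,187.5),(335.75,227.5),(234.5,212.5)]
for p in tc: print(onz(T,p,.045).round(4))
k=lambda p:(p[0]/4+240,(p[1]-300)/4+190)
t=lambda p:(p[0]/4+225,p[1]/4+165)
print('ring',tri([T,S],[t((352,151)),k((328,484))]), 'far right corner',tri([T,S],[t((468,90)),k((472,478))]))
print('sleeve',tri([T,S],[t((147,108)),k((130,345))]))
s=status.get_state(); R=Ro.from_euler('xyz',s['tool_rot']); print(R.as_matrix().round(3))
W=cam('wrist'); print('wristcam pos',-W[2].T@W[3],'fwd',W[2][2],'tcp',s['tcp_pos'])
E
```

```text
[0.6507 0.0946 0.045 ]
[ 0.6171 -0.2389  0.045 ]
[ 0.4582 -0.2211  0.045 ]
[0.4847 0.1102 0.045 ]
ring [ 0.54925837 -0.14430306  0.04276475] far right corner [ 0.61765579 -0.2391935   0.04520876]
sleeve [0.51287439 0.02240924 0.13693471]
[[-0.001  0.439  0.898]
 [-0.001  0.898 -0.439]
 [-1.    -0.001 -0.   ]]
wristcam pos [0.16167073 0.50515478 0.37332984] fwd [ 0.26608884 -0.13067785 -0.95504975] tcp [0.23040081 0.47136291 0.23068233]
```

The plate yaw is about -0.095 and the ring is at about (0.547,-0.144). The ring and the plate corner triangulate to z≈0.043–0.045, as expected. Now I'll move over the dish to get wrist views.

Call:
carry_out(
  series=[
    [[0,0,0.12],[0.02,-0.03,0.03],0.085],
    [[0,0,0.24],[0.05,-0.07,0.05],0.085],
    [[0,0,0.36],[0.27,-0.455,0.07],0.085],
    [[0,0,0.36],[0.27,-0.455,0.07],0.085],
    [[0,0,0.36],[0.27,-0.455,0.07],0.085],
  ],
)

```text
t: 0.6
tcp_pos: [0.3531, 0.2732, 0.287]
tool_rot: [2.851, 1.571, 2.757]
wrist_force: [1.6, -0.2, 0.4]
finger_gap: 0.0853
```

Call:
carry_out(
  series=[
    [[0,0,0],[0.14,-0.24,0.012],0.085],
    [[0,0,0],[0.14,-0.24,0.012],0.085],
    [[0,0,0],[0.14,-0.24,0.012],0.085],
    [[0,0,0],[0.14,-0.24,0.012],0.085],
    [[0,0,0],[0.14,-0.24,0.012],0.085],
  ],
)

```text
t: 1.1
tcp_pos: [0.479, 0.0572, 0.2978]
tool_rot: [2.494, 1.57, 2.399]
wrist_force: [0.6, 0.3, 0.2]
finger_gap: 0.0847
```

Call:
carry_out(
  series=[
    [[0,0,0],[0,0,0],0.085],
    [[0,0,0],[0,0,0],0.085],
    [[0,0,0],[0,0,0],0.085],
  ],
)

```text
t: 1.4
tcp_pos: [0.478, 0.0599, 0.2976]
tool_rot: [2.742, 1.57, 2.648]
wrist_force: [-0.8, -0.3, -0.5]
finger_gap: 0.0848
```

```bash
python3 - <<'E'
from h import *
import pickle
c=cam('wrist');im=imaging.camera('wrist');pickle.dump(c,open('w1.pkl','wb'))
cv2.imwrite('pics/w1.png',im[:,:,::-1])
s=status.get_state();print(s['tcp_pos'],s['tool_rot'])
cv2.imwrite('pics/w1b.png',cv2.resize(im[:,:,::-1],(800,600),interpolation=cv2.INTER_CUBIC))
E
```

```text
[0.4779087  0.06029326 0.29772218] [2.62857867 1.57008846 2.53526702]
```

View pics/w1b.png

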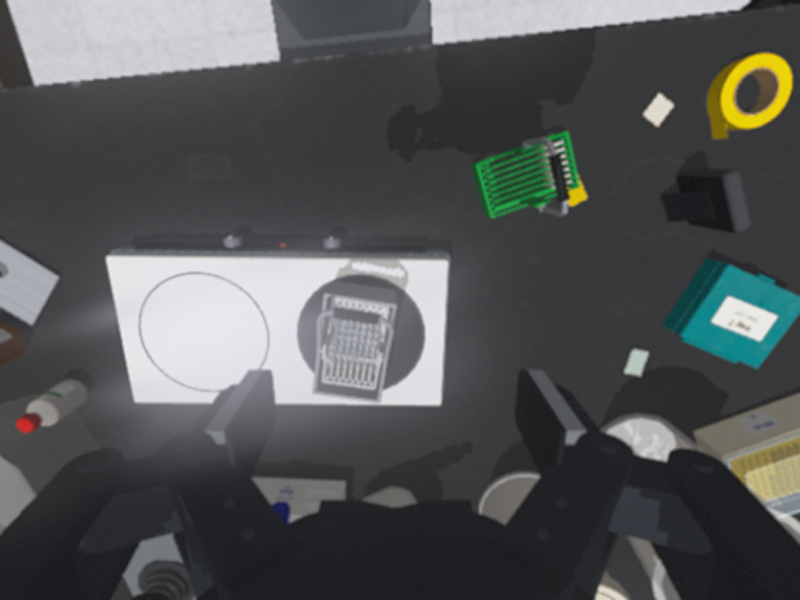

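The wrist view shows the plate with the ring centred near (203,330) and the dish at (355,345) on the disc, in 800-px scale. I'll go closer for a second viewpoint.

Call:
carry_out(
  series=[
    [[0,0,0],[0.025,-0.04,-0.09],0.085],
    [[0,0,0],[0.025,-0.04,-0.09],0.085],
    [[0,0,0],[0.025,-0.04,-0.09],0.085],
    [[0,0,0],[0.025,-0.04,-0.09],0.085],
  ],
)

```text
t: 1.85
tcp_pos: [0.503, 0.0203, 0.2078]
tool_rot: [2.89, 1.569, 2.797]
wrist_force: [-0.7, 0.7, 0.6]
finger_gap: 0.0847
```

```bash
python3 - <<'E'
from h import *
import pickle
c=cam('wrist');im=imaging.camera('wrist');pickle.dump(c,open('w2.pkl','wb'))
cv2.imwrite('pics/w2.png',im[:,:,::-1])
s=status.get_state();print(s['tcp_pos'],s['tool_rot'])
print(proj(c,[[.56,.016,.045],[.545,-.1435,.045]]),proj(pickle.load(open('w1.pkl','rb')),[[.56,.016,.045],[.545,-.1435,.045]]))
w1=cv2.imread('pics/w1.png')
p=proj(c,[[.56,.016,.08]])[0].astype(int)
a=im[max(p[1]-85,0):p[1]+85,p[0]-85:p[0]+85,::-1]
b=w1[180:300,185:325]
print(p,a.shape)
a=cv2.resize(a,None,fx=3.4,fy=3.4,interpolation=cv2.INTER_CUBIC)
cv2.imwrite('pics/w2c.png',a)
E
```

```text
[0.50373257 0.02038111 0.20912038] [0.34683976 1.56950466 0.2532983 ]
[[276.73210123 239.5661453 ]
 [135.44933086 239.60150574]] [[251.1629899  232.7391017 ]
 [141.13844558 232.78036716]]
[276 253] (170, 170, 3)
```

View pics/w2c.png

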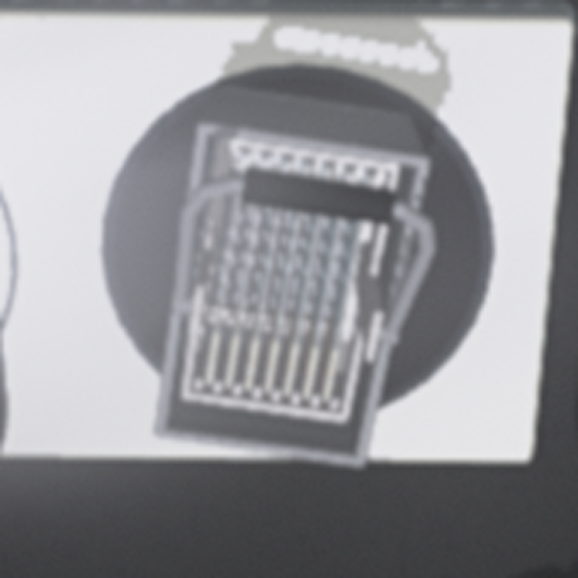

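```bash
python3 - <<'E'
from h import *
import pickle
c=pickle.load(open('w2.pkl','rb'));T=cam('top')
g=lambda p:(p[0]/3.4+191,p[1]/3.4+168)
C=[onz(c,g(p),.091) for p in[(200,125),(428,160),(363,463),(158,432)]]
for x in C: print(x.round(4))
m=np.mean(C,0); print('centre',m.round(4),[np.linalg.norm(C[i]-C[i-1]).round(4) for i in range(4)])
xa=(C[2]+C[3]-C[0]-C[1]);ya=C[1]+C[2]-C[0]-C[3]
print('yaw x',np.arctan2(xa[1],xa[0]),'yaw y',np.arctan2(-ya[0],ya[1]))
D=[onz(c,g(p),.045) for p in[(102,245),(493,245),(300,65),(290,433)]]; print('disc',np.array(D).round(4))
print('sleeve',tri([c,T],[g((320,193)),(261.75,192)]),onz(c,g((320,193)),.129), onz(c,g((243,185)),.129),onz(c,g((395,200)),.129))
# plate right edge / far edge, rim height from opposite-corner of dish in top crop
t=lambda p:(p[0]/4+225,p[1]/4+165)
for a,b in[((158,432),(219,62)),((363,463),(148,40))]: print('rim far corner',tri([c,T],[g(a),t(b)]))
R=proj(c,[[.545,-.1435,.045]]);print(R)
# ring fit in w2
im=cv2.imread('pics/w2.png',0)
from scipy.optimize import least_squares
th=np.linspace(0,2*np.pi,200)
bl=cv2.GaussianBlur(im,(0,0),1).astype(float)
best=None
for cx in np.arange(.53,.565,.001):
  for cy in np.arange(-.16,-.125,.001):
    P=proj(c,np.c_[cx+.065*np.cos(th),cy+.065*np.sin(th),0*th+.045]); ok=(P[:,0]>3)&(P[:,0]<556)&(P[:,1]<300)
    v=cv2.remap(bl.astype('float32'),P[ok,0].astype('float32').reshape(1,-1),P[ok,1].astype('float32').reshape(1,-1),1)
    s=np.median(v)
    if best is None or s<best[0]: best=(s,cx,cy,ok.sum())
print(best)
E
```

```text
[ 0.5027 -0.0039  0.091 ]
[0.5186 0.0577 0.091 ]
[0.6145 0.0328 0.091 ]
[ 0.5978 -0.0281  0.091 ]
centre [0.5584 0.0146 0.091 ] [np.float64(0.0981), np.float64(0.0636), np.float64(0.099), np.float64(0.0632)]
yaw x -0.25161833925725496 yaw y -0.2602500728218019
disc [[ 0.5547 -0.0472  0.045 ]
 [ 0.5669  0.0831  0.045 ]
 [ 0.4993  0.0243  0.045 ]
 [ 0.6328  0.0087  0.045 ]]
sleeve [0.50630114 0.02482976 0.14340474] [0.51110888 0.0271611  0.129     ] [0.50737447 0.00907755 0.129     ] [0.51456054 0.04487716 0.129     ]
rim far corner [ 0.59857337 -0.02855755  0.08671973]
rim far corner [0.62287395 0.03305019 0.07645032]
[[135.44933086 239.60150574]]
(np.float32(191.8789), np.float64(0.547), np.float64(-0.142), np.int64(200))
```

Call:
carry_out(
  series=[
    [[0,0,-0.08],[0.04,-0.006,0],0.0854],
    [[0,0,-0.161],[0.082,-0.013,-0.03],0.0854],
    [[0,0,-0.161],[0.082,-0.013,-0.06],0.0854],
    [[0,0,-0.161],[0.082,-0.013,-0.085],0.0854],
    [[0,0,-0.161],[0.082,-0.013,-0.085],0.0854],
  ],
)

```text
t: 2.4
tcp_pos: [0.5844, 0.0076, 0.1216]
tool_rot: [-3.097, 1.567, 2.932]
wrist_force: [0.1, 0.2, 0.4]
finger_gap: 0.0855
```

```bash
python3 - <<'E'
from h import *
import pickle
from scipy.spatial.transform import Rotation as Ro
s=status.get_state();R=Ro.from_euler('xyz',s['tool_rot']).as_matrix();print(s['tcp_pos'],np.arctan2(-R[0,1],R[1,1]),R[:,0])
im=imaging.camera('wrist')[:,:,::-1]
cv2.imwrite('pics/w3.png',cv2.resize(im,(640,480)))
E
```

```text
[0.58437412 0.00763311 0.12164004] -0.25438749333717575 [-3.60705638e-03  7.66530839e-04 -9.99993201e-01]
```

View pics/w3.png

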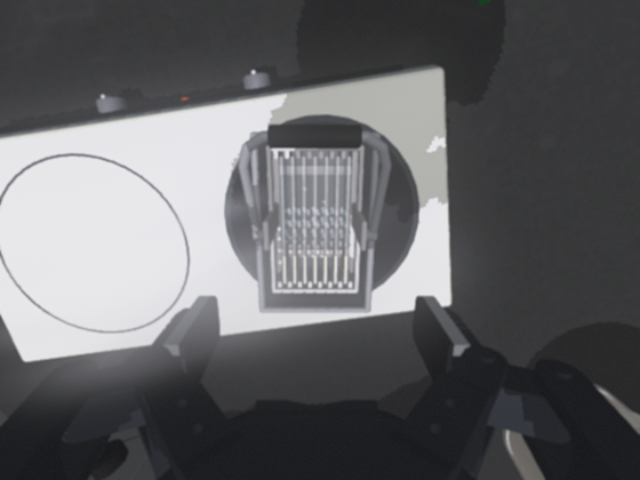

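The jaws (tips at columns 205 and 425) straddle the dish, which is centred at column 316 and aligned. I'll descend and grip it.

Call:
carry_out(
  series=[
    [[0,0,0],[0.001,0,-0.03],0.0854],
    [[0,0,0],[0.001,0,-0.05],0.0854],
    [[0,0,0],[0.001,0,-0.062],0.0854],
    [[0,0,0],[0.001,0,-0.064],0.0854],
    [[0,0,0],[0.001,0,-0.064],0.075],
  ],
)

```text
t: 2.95
tcp_pos: [0.5875, 0.0064, 0.0604]
tool_rot: [0.184, 1.568, -0.072]
wrist_force: [0.4, 0.2, -0.1]
finger_gap: 0.0753
```

Call:
carry_out(
  series=[
    [[0,0,0],[0,0,0],0.07],
    [[0,0,0],[0,0,0],0.067],
    [[0,0,0],[0,0,0],0.064],
    [[0,0,0],[0,0,0],0.061],
    [[0,0,0],[0,0,0],0.06],
  ],
)

```text
t: 3.45
tcp_pos: [0.587, 0.0062, 0.0599]
tool_rot: [0.22, 1.569, -0.035]
wrist_force: [-2.1, -0.4, 5.9]
finger_gap: 0.0633
```

Gripped at a 63 mm gap with a light downward push. Now I'll slide it.

Call:
carry_out(
  series=[
    [[0,0,0],[-0.0008,-0.01,0],0.06],
    [[0,0,0],[-0.002,-0.025,0],0.06],
    [[0,0,0],[-0.0032,-0.04,0],0.06],
    [[0,0,0],[-0.0044,-0.055,0],0.06],
    [[0,0,0],[-0.0056,-0.07,0],0.06],
  ],
)

```text
t: 3.95
tcp_pos: [0.5817, -0.0626, 0.06]
tool_rot: [1.053, 1.567, 0.796]
wrist_force: [0.4, 8.4, 6.1]
finger_gap: 0.0631
```

Call:
carry_out(
  series=[
    [[0,0,0],[-0.0014,-0.018,0],0.06],
    [[0,0,0],[-0.0028,-0.036,0],0.06],
    [[0,0,0],[-0.0042,-0.054,0],0.06],
    [[0,0,0],[-0.0056,-0.072,0],0.06],
    [[0,0,0],[-0.0066,-0.086,0],0.06],
  ],
)

```text
t: 4.45
tcp_pos: [0.575, -0.1491, 0.06]
tool_rot: [1.117, 1.568, 0.86]
wrist_force: [0.1, 8.8, 6.9]
finger_gap: 0.0632
```

Call:
carry_out(
  series=[
    [[0,0,0],[0,0,0],0.06],
    [[0,0,0],[0,0,0],0.064],
    [[0,0,0],[0,0,0],0.07],
    [[0,0,0],[0,0,0],0.08],
    [[0,0,0],[0,0,0],0.0854],
  ],
)

```text
t: 4.95
tcp_pos: [0.5742, -0.1494, 0.0586]
tool_rot: [2.565, 1.57, 2.31]
wrist_force: [-0.3, 0.6, -0.5]
finger_gap: 0.0856
```

Call:
carry_out(
  series=[
    [[0,0,0],[0,0,0.04],0.0854],
    [[0,0,0],[0,0,0.085],0.0854],
    [[0,0,0],[-0.03,0,0.13],0.0854],
    [[0,0,0],[-0.07,0.012,0.15],0.0854],
    [[0,0,0],[-0.07,0.012,0.15],0.0854],
  ],
)

```text
t: 5.45
tcp_pos: [0.502, -0.1367, 0.2126]
tool_rot: [-0.119, 1.567, -0.374]
wrist_force: [-0.3, 0.4, 0.0]
finger_gap: 0.0858
```

```bash
python3 - <<'E'
from h import *
import pickle
c=cam('wrist');im=imaging.camera('wrist');pickle.dump(c,open('w4.pkl','wb'))
cv2.imwrite('pics/w4.png',im[:,:,::-1])
s=status.get_state();print(s['tcp_pos'],s['joint_positions'])
p=proj(c,[[.546,-.142,.08]])[0].astype(int)
x0,y0=p[0]-85,max(p[1]-85,0);print(x0,y0)
cv2.imwrite('pics/w4c.png',cv2.resize(im[y0:y0+170,x0:x0+170,::-1],None,fx=3.4,fy=3.4,interpolation=cv2.INTER_CUBIC))
E
```

```text
[ 0.50352579 -0.13727107  0.2110307 ] [-4.13206934e-01  3.51827327e-01  1.56814337e+00  2.44556857e-04
  1.21830175e+00 -1.72843292e+00]
196 153
```

View pics/w4c.png

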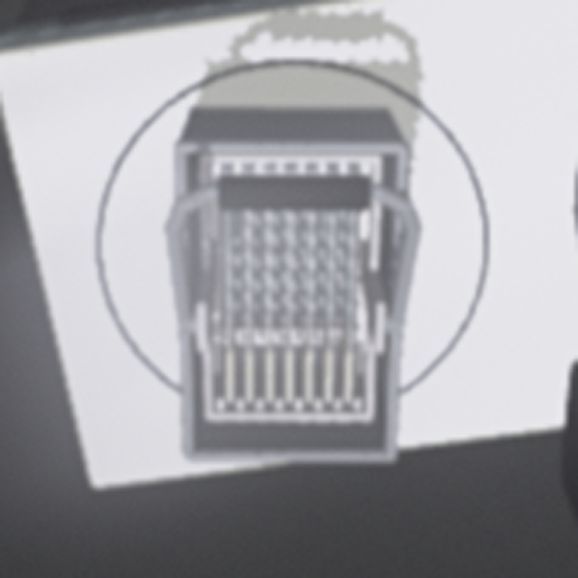

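The dish now sits in the ring: ring centre about (292,240), rim corners (177,145)–(394,460), sleeve at (296,193).

```bash
python3 - <<'E'
from h import *
import pickle
from scipy.spatial.transform import Rotation as Ro
c=pickle.load(open('w4.pkl','rb'))
g=lambda p:(p[0]/3.4+196,p[1]/3.4+153)
C=[onz(c,g(p),.091) for p in[(177,145),(407,147),(394,460),(186,458)]]
m=np.mean(C,0);xa=(C[2]+C[3]-C[0]-C[1]);print('dish',m,'yaw',np.arctan2(xa[1],xa[0]),[np.linalg.norm(C[i]-C[i-1]).round(4) for i in range(4)])
r=[onz(c,g(p),.045) for p in[(97,240),(489,250)]];print('ring',np.mean(r,0),np.linalg.norm(r[0]-r[1]),onz(c,g((292,60)),.045))
print('sleeve',onz(c,g((296,193)),.129))
E
```

```text
dish [ 0.54683147 -0.14270937  0.091     ] yaw -0.25488847337792325 [np.float64(0.0992), np.float64(0.0635), np.float64(0.0993), np.float64(0.0637)]
ring [ 0.54463538 -0.14052495  0.045     ] 0.13122551818726172 [ 0.48397703 -0.12557151  0.045     ]
sleeve [ 0.50009507 -0.13025991  0.129     ]
```

Call:
carry_out(
  series=[
    [[0,0,-0.149],[0,0.002,0],0.06],
    [[0,0,-0.298],[0,0.004,0],0.06],
    [[0,0,-0.447],[0,0.006,0],0.06],
    [[0,0,-0.596],[0,0.008,0],0.06],
    [[0,0,-0.745],[0,0.01,0],0.06],
  ],
)

```text
t: 6.0
tcp_pos: [0.5048, -0.1276, 0.2076]
tool_rot: [-2.658, 1.569, 2.618]
wrist_force: [-0.1, 0.0, -0.1]
finger_gap: 0.0599
```

Call:
carry_out(
  series=[
    [[0,0,-0.149],[0,0.002,0],0.06],
    [[0,0,-0.298],[0,0.004,0],0.06],
    [[0,0,-0.447],[0,0.006,0],0.05],
    [[0,0,-0.596],[0,0.008,0],0.05],
    [[0,0,-0.745],[0,0.01,0],0.05],
  ],
)

```text
t: 6.5
tcp_pos: [0.5048, -0.1176, 0.2076]
tool_rot: [-1.868, 1.569, 2.663]
wrist_force: [-0.5, -0.1, 0.2]
finger_gap: 0.0497
```

Call:
carry_out(
  series=[
    [[0,0,-0.081],[0,0,0],0.045],
    [[0,0,-0.081],[0,0,0],0.045],
    [[0,0,-0.081],[0,0,0],0.045],
  ],
)

```text
t: 6.8
tcp_pos: [0.5046, -0.1177, 0.208]
tool_rot: [-1.757, 1.57, 2.702]
wrist_force: [0.2, 0.7, 0.1]
finger_gap: 0.0452
```

```bash
python3 - <<'E'
from h import *
import pickle
from scipy.spatial.transform import Rotation as Ro
s=status.get_state();R=Ro.from_euler('xyz',s['tool_rot']).as_matrix();print(s['tcp_pos'],R.round(3),s['finger_gap'])
c=cam('wrist');im=imaging.camera('wrist');pickle.dump(c,open('w5.pkl','wb'))
cv2.imwrite('pics/w5.png',im[:,:,::-1])
print(proj(c,[[.4985,-.13,.129]]))
cv2.imwrite('pics/w5b.png',cv2.resize(im[:,:,::-1],(800,600),interpolation=cv2.INTER_CUBIC))
E
```

```text
[ 0.50460738 -0.11774319  0.20802014] [[-0.001  0.968 -0.251]
 [ 0.    -0.251 -0.968]
 [-1.    -0.001 -0.   ]] 0.0451961826919706
[[273.83324755 230.78621379]]
```

View pics/w5b.png

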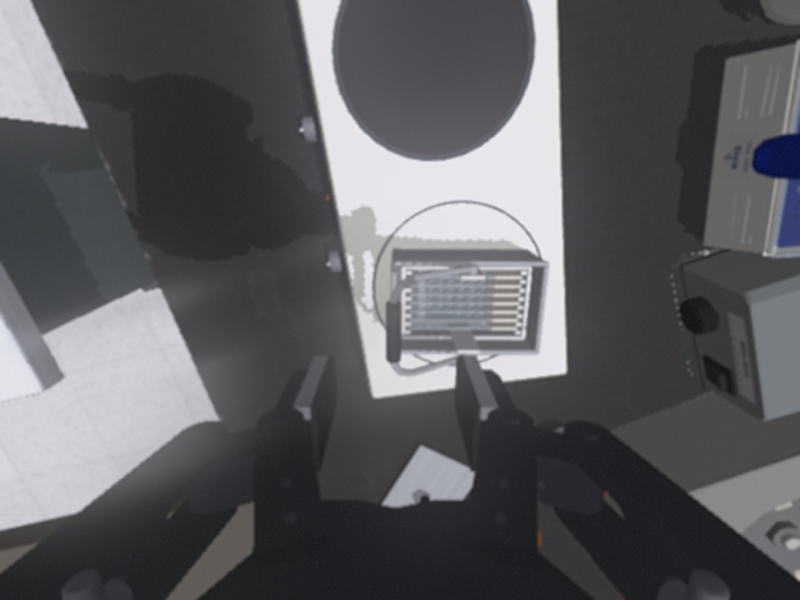

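The sleeve shows upright at (393,332). The jaw mid-line is at about column 393. I'll triangulate against the previous view.

```bash
python3 - <<'E'
from h import *
import pickle
c4,c5=[pickle.load(open(f,'rb')) for f in('w4.pkl','w5.pkl')]
p4=(296/3.4+196,193/3.4+153);p5=(393*.7,332.5*.7)
X=tri([c4,c5],[p4,p5]);print(X,proj(c4,X)-p4,proj(c5,X)-p5,onz(c5,p5,.129))
# rim corner check: (407,147) near-left corner in w4 == corner at (391,252) in w5 (far from knobs?)
print(tri([c4,c5],[(407/3.4+196,147/3.4+153),(393*.7,250*.7)]),tri([c4,c5],[(394/3.4+196,460/3.4+153),(547*.7,263*.7)]))
E
```

```text
[ 0.49924432 -0.13032232  0.13234066] [[-0.24235468  0.33303962]] [[-0.31635487 -0.26226746]] [ 0.49906949 -0.1319325   0.129     ]
[ 0.50957936 -0.09689679  0.07820031] [ 0.60097994 -0.12433924  0.09419829]
```

Call:
carry_out(
  series=[
    [[0,0,0],[-0.0055,-0.013,-0.03],0.045],
    [[0,0,0],[-0.0055,-0.013,-0.06],0.045],
    [[0,0,0],[-0.0055,-0.013,-0.085],0.045],
    [[0,0,0],[-0.0055,-0.013,-0.097],0.045],
    [[0,0,0],[-0.0055,-0.013,-0.097],0.03],
  ],
)

```text
t: 7.35
tcp_pos: [0.4981, -0.1305, 0.1104]
tool_rot: [-1.719, 1.568, 2.738]
wrist_force: [-0.6, -0.2, 0.8]
finger_gap: 0.0317
```

Call:
carry_out(
  series=[
    [[0,0,0],[0,0,0],0.02],
    [[0,0,0],[0,0,0],0.014],
    [[0,0,0],[0,0,0],0.008],
    [[0,0,0],[0,0,0],0.004],
    [[0,0,0],[0,0,0],0.004],
  ],
)

```text
t: 7.85
tcp_pos: [0.4997, -0.1311, 0.1129]
tool_rot: [1.436, 1.568, -0.391]
wrist_force: [1.5, -0.5, 5.7]
finger_gap: 0.0068
```

```bash
python3 - <<'E'
from h import *
s=status.get_state();print(s['tcp_pos'],s['finger_gap'],s['wrist_force'])
im=imaging.camera('wrist');cv2.imwrite('pics/w6.png',cv2.resize(im[100:380,140:420,::-1],(560,560)))
E
```

```text
[ 0.49970468 -0.13110033  0.11294799] 0.006772030296454896 [ 1.49442076 -0.46202254  5.70207846]
```

View pics/w6.png

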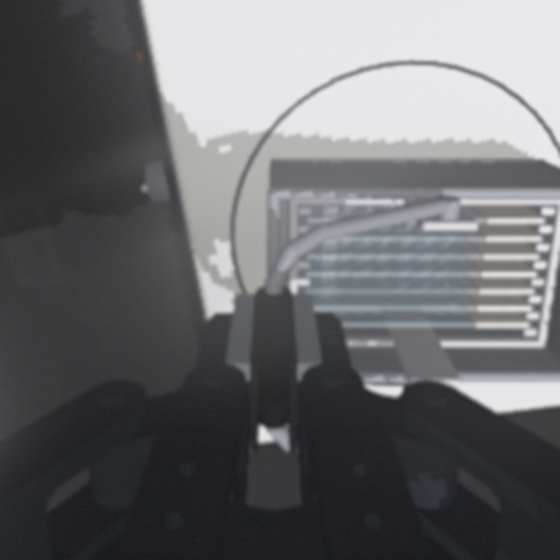

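Sleeve held between the pads. I'll swing the handle upright along its arc.

Call:
carry_out(
  series=[
    [[0,0,0],[0.0033,-0.0009,0.0055],0.004],
    [[0,0,0],[0.007,-0.0018,0.01],0.004],
    [[0,0,0],[0.011,-0.0029,0.014],0.004],
    [[0,0,0],[0.0156,-0.004,0.0175],0.004],
    [[0,0,0],[0.0203,-0.0053,0.0206],0.004],
  ],
)

```text
t: 8.4
tcp_pos: [0.5194, -0.1362, 0.1328]
tool_rot: [-1.386, 1.57, 3.07]
wrist_force: [0.2, -0.0, 0.6]
finger_gap: 0.007
```

Call:
carry_out(
  series=[
    [[0,0,0],[0.005,-0.0013,0.0025],0.004],
    [[0,0,0],[0.0104,-0.0027,0.0045],0.004],
    [[0,0,0],[0.0158,-0.0041,0.0059],0.004],
    [[0,0,0],[0.0213,-0.0055,0.0068],0.004],
    [[0,0,0],[0.0269,-0.007,0.0071],0.004],
  ],
)

```text
t: 8.9
tcp_pos: [0.547, -0.1434, 0.1399]
tool_rot: [1.468, 1.569, -0.358]
wrist_force: [0.1, -0.1, 3.8]
finger_gap: 0.0066
```

Call:
carry_out(
  series=[
    [[0,0,0],[0,0,0.001],0.004],
    [[0,0,0],[0,0,0.002],0.004],
    [[0,0,0],[0,0,0.003],0.004],
  ],
)

```text
t: 9.2
tcp_pos: [0.5452, -0.1427, 0.1415]
tool_rot: [-1.744, 1.568, 2.713]
wrist_force: [-0.6, 0.1, -4.9]
finger_gap: 0.0063
```

```bash
python3 - <<'E'
from h import *
s=status.get_state();print(s['tcp_pos'],s['finger_gap'],s['wrist_force'],s['moment'])
im=imaging.camera('wrist');cv2.imwrite('pics/w7.png',cv2.resize(im[100:380,140:420,::-1],(560,560)))
E
```

```text
[ 0.54523991 -0.14272602  0.14151319] 0.006290405429743331 [-0.5603852   0.10897022 -4.9409959 ] [-0.02829914  0.00431774 -0.04588059]
```

View pics/w7.png

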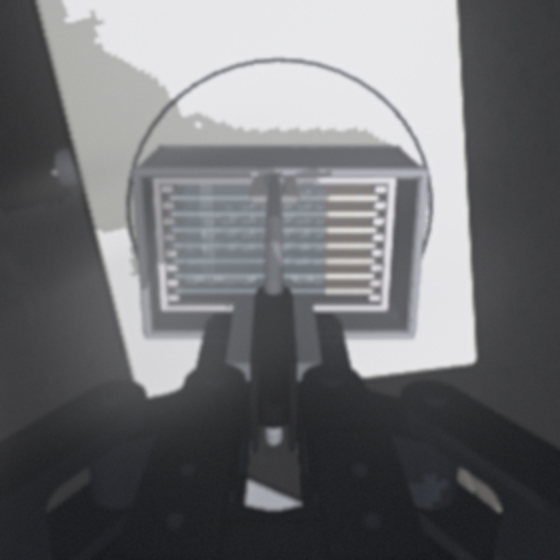

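The handle is upright over the dish centre and carrying load. Now I'll lift slowly.

Call:
carry_out(
  series=[
    [[0,0,0],[0,0,0.004],0.004],
    [[0,0,0],[0,0,0.009],0.004],
    [[0,0,0],[0,0,0.015],0.004],
    [[0,0,0],[0,0,0.021],0.004],
    [[0,0,0],[0,0,0.027],0.004],
  ],
)

```text
t: 9.75
tcp_pos: [0.5462, -0.1431, 0.1703]
tool_rot: [1.442, 1.57, -0.385]
wrist_force: [0.8, 0.4, -3.5]
finger_gap: 0.0071
```

Call:
carry_out(
  series=[
    [[0,0,0],[0,0,0.006],0.004],
    [[0,0,0],[0,0,0.012],0.004],
    [[0,0,0],[0,0,0.018],0.004],
    [[0,0,0],[0,0,0.024],0.004],
    [[0,0,0],[0,0,0.03],0.004],
  ],
)

```text
t: 10.25
tcp_pos: [0.546, -0.1431, 0.2]
tool_rot: [1.441, 1.571, -0.386]
wrist_force: [0.4, 0.1, -3.0]
finger_gap: 0.0063
```

Call:
carry_out(
  series=[
    [[0,0,0],[0,0,0.008],0.004],
    [[0,0,0],[0,0,0.016],0.004],
    [[0,0,0],[0,0,0.024],0.004],
    [[0,0,0],[0,0,0.03],0.004],
    [[0,0,0],[0,0,0.034],0.004],
  ],
)

```text
t: 10.75
tcp_pos: [0.5462, -0.1432, 0.2343]
tool_rot: [1.411, 1.57, -0.416]
wrist_force: [-0.1, -0.8, -3.3]
finger_gap: 0.0064
```

Call:
carry_out(
  series=[
    [[0,0,0],[0,0,0],0.004],
    [[0,0,0],[0,0,0],0.004],
    [[0,0,0],[0,0,0],0.004],
    [[0,0,0],[0,0,0],0.004],
    [[0,0,0],[0,0,0],0.004],
  ],
)

```text
t: 11.25
tcp_pos: [0.546, -0.143, 0.2333]
tool_rot: [-1.795, 1.57, 2.662]
wrist_force: [-1.1, 1.1, -4.0]
finger_gap: 0.0066
```

```bash
python3 - <<'E'
from h import *
s=status.get_state();print(s['tcp_pos'],s['finger_gap'],s['wrist_force'],s['moment'])
a=imaging.camera('wrist')[100:380,140:420,::-1]; b=imaging.camera('scene')[160:270,230:370,::-1]
cv2.imwrite('pics/w8.png',np.hstack([cv2.resize(a,(380,380)),cv2.resize(b,(420,380),interpolation=cv2.INTER_CUBIC)]))
E
```

```text
[ 0.54597554 -0.14302938  0.23329212] 0.006606089286810903 [-1.07202235  1.13647479 -3.99203291] [-0.01773597 -0.03022088 -0.01304652]
```

View pics/w8.png

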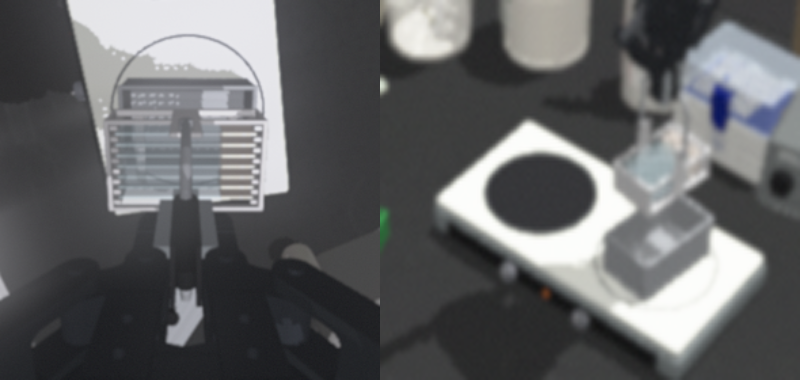

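The rack hangs level over the dish, which stays in the ring. I'll hold for over 3 s with the arm on its last target and check for drift.

```bash
python3 - <<'E'
from h import *
P=[];I=[]
for i in range(72):
    im=imaging.camera('wrist'); s=status.get_state(); P.append(s['tcp_pos'])
    if i in(0,35,71): I.append(im[150:320,200:340].astype(int))
print(s['t'],np.ptp(P,0),s['finger_gap'],s['wrist_force'],[np.abs(I[k]-I[0]).mean() for k in(1,2)])
# tilt: rack top long edges in last wrist picture vs vertical checked via scene picture
cv2.imwrite('pics/end.png',cv2.resize(imaging.camera('scene')[180:270,280:370,::-1],(540,540),interpolation=cv2.INTER_CUBIC))
E
```

```text
14.95 [6.08704250e-05 5.71541678e-05 1.17796483e-04] 0.006435361734251551 [-0.13939169 -0.51961926 -2.83216852] [np.float64(1.032296918767507), np.float64(1.0281372549019607)]
```

View pics/end.png

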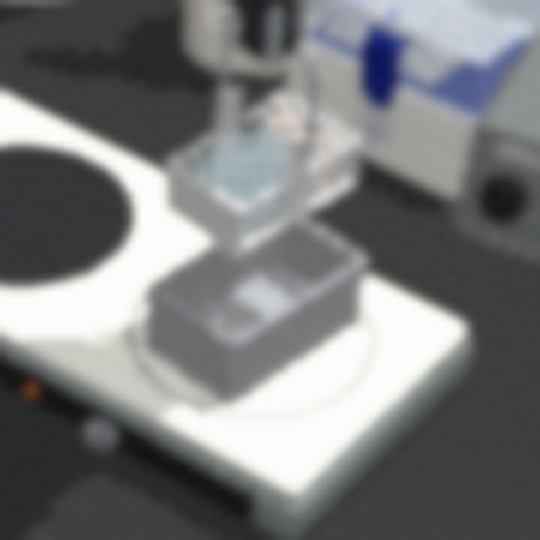

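```bash
python3 -c "
from workcell import ctrl
print(ctrl.close_job())"
```

```text
the job is handed in; nothing more can be done
None
```

I slid the dish from the heated disc to the rest ring and lifted the rack out by its upright handle. It was still held level over the dish when I handed the job in. The interface gives no verdict.

**Slide:** I gripped the dish across its 64 mm at the end away from the folded handle and moved it sideways with light downward pressure. Afterwards its centre measured about 3 mm from the ring centre, against a limit of 20 mm.

**Lift:** I took the handle's sleeve, swung it upright along its arc and raised the rack about 9 cm. By calculation its underside is about 0.10 m above the dish's, roughly 5–6 cm clear of the rim.

**Hold:** I held it for about 4 s before handing in. The tool drifted no more than about 0.1 mm, and the wrist carried about 2.8 N, which fits the rack's weight. In the last picture the rack's edges are parallel to the dish's, the dish stands in the ring and the two are not touching.

**Checks that disagreed or were not made:**
- The finger gap on the 9 mm sleeve read about 6.5 mm. The grip held all the same.
- One rim corner triangulated to 0.078 m, where 0.091 m was expected. I put this down to a mismatched corner. The sleeve triangulated to 0.132 m against an expected 0.129 m.
- I judged levelness by eye only.
- I did not measure the bystander objects. Nothing was brought near them.

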